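# Load the balancing model bike, kickstand down, hold it upright

## Robot

A 6-joint arm with a two-finger parallel gripper is mounted at the origin on the work surface. World frame = base frame: x ahead of the robot, y to its left, z up, the work surface at z = 0. Lengths are in m, angles in rad, forces in N, time in s.
With the tool pointing down it reaches from about 0.375 to 0.825 m from the base axis. Payload 5.5 kg.
Tool frame: the origin (TCP) lies on the centre line of the jaws, within the pads' length; the fingertips stand ahead of it and the grasp point (between the pads) lies 5 mm behind it (tcp_to_tips is the y of the fingertips in the tool frame, in m); y points along the fingers, x is the direction in which the jaws open and shut, and the axes are right-handed (so a half turn about y gives the same grasp; the last joint's range is limited). The gripper opens to 85 mm and grips with 20 to 120 N. Pads are 22 mm wide; open, the fingers measure 114 mm over their backs; the gripper's body (76 mm by 85 mm) begins 54 mm behind the grasp point. The pads swing forward as they close: fully open they stand 13 mm farther back than shut.
Start: joints at [1.314, 0.314, -0.047, 1.21, 0, 1.571], TCP at [0.152, 0.58, 0.245] pointing down, gripper open.
Joint ranges: [-2.67, 2.67], [-0.69, 1.73], [-1.03, 1.25], [-2.08, 2.16], [-1.42, 1.45], [-3.14, 3.14]. Speed limits (rad/s): [2.39, 2.39, 3.01, 3.14, 3.14, 3.14].

## Interface

Orientations are given as [roll, pitch, yaw] about the fixed x, y, z axes, in that order (R = Rz(yaw) Ry(pitch) Rx(roll)).
In Python, from plant import * gives the robot as it stands.
- The arm moves only by the tool drive_tool, never from a script. Its argument "commands" is a list that holds one entry, the list of rows, each a list of 5 numbers: the shift along the tool's x, y, z in m, then the turn about the tool's y in degrees, then the closure, from 0 (fully open) to 1 (shut). In form: [[[tx, ty, tz, spin, hand], ...]]. A call has 1 to 8 rows; each row shifts and turns the commanded pose from where the row before left it, along the tool's axes as they then stand; what a row does not reach is not made up. A row lasts 1/12 s, in which the tool goes at most 41.7 mm and 7.16 degrees, less where a joint would pass 70% of its speed; a pose out of reach is approached as far as the arm can. A call is refused whole if a number of a shift passes 0.0417 or a number of a turn 7.16, either way. A call with a gripper value outside its range is refused whole. The fingers move at their own pace and stop on an object; the grip force is fixed at half the most. Time passes only in rows, so rows that do not move let the fingers close. It gives the time, the measured TCP pose, the force and the opening at its end, in the units of the state.
- read_state(): the state, without advancing time (a new reading comes with each control period).
- capture(name): name is "scene" or "top" or "wrist"; returns the picture (480x640x3 uint8, red, green, blue); there is no depth.
- calibration(name): a dict with "fx", "fy", "cx", "cy" (pixels), "R" (3x3) and "t" (3): a world point X has camera coordinates R X + t. Camera axes: x right, y down, z forward; pixel columns grow to the right and rows downward; lengths in m; the calibration is good to about 2 mm. A picture is of the moment at which its call begins: read the wrist's pose just before it. calibration takes no time and is no camera call; for the wrist camera it gives the pose at the moment of the call.
- finish_job(): hands the job in, once; it reports no verdict.
The state is a dict: "t": time; "qpos": joint angles; "dq": joint speeds; "tau": joint torques, N m; "tcp_pos": TCP position; "eef_rot": TCP orientation; "force": force on the tool from outside, world axes, zero at the start; "torque": the same for the moment, N m; "opening": finger opening in m.
Only numpy, scipy, OpenCV 4.12 (cv2) and the standard library are available. Lean on these libraries where they do the work, as an engineer would, in place of code of your own. Each camera call takes 0.05 s, during which the arm holds its last target.

## Task

Get the little two-wheeled model bike ready for zeroing its balance sensor: first hang the blue battery saddlebag astride its top bar and let go of it, then flip the orange kickstand all the way down so that it snaps past its centre and stays, then take the bike by its red mast grip, raise it from its side rest until it is upright, and keep hold of it. The program finishes while still gripping the bike upright, with the saddlebag hanging on the bar and the kickstand down; leave the glue bottle, spare wheel, screwdriver and clear tub where they are.

Things in the scene. Friction and masses are not known exactly. Their poses are not given: they have to be found in the camera images.
- stand: Fixed plywood stand board under the bike, 300 x 180 x 12 mm; origin at the centre of its underside, on the table. Its x axis runs along the bike towards the mast end, y to the bike's left, z up. The bike's two tyres stand in a shallow channel along x on the board's top; the line y = 0, z = 12 mm of this frame is the axis about which the bike leans. A fixed rubber-padded rest post (16 mm pad, top at z = 127 mm) stands at x = -75, y = 56 mm and carries the leaning bike.
- bike (a joint): Lean of the bike about its tyre line, rad: 0 upright, -0.35 leaning to its left on the rest post (the start and lower stop), positive towards the kickstand side. Free hinge, no spring: let go near upright the bike (0.7 kg without saddlebag) falls to one side or the other. With the kickstand down, the leg's foot meets the board at about +0.18. While it rests at -0.35, gravity holds it there against a torque of about 0.2 N m only.
- bar_mid (a point): Middle of the bike's round aluminium top bar, 14 mm diameter; the free length between its end posts is 144 mm, along this frame's x. Frame turns with the lean: x along the bike to the mast, y to the left, z up along the bike. 175 mm above the lean axis; the space below the bar is open for 66 mm, down to the 34 mm wide electronics deck.
- mast_grip (a point): Centre of the red grip block on top of the mast at the bike's +x end: 28 mm along x, 18 mm thick across y, 40 mm high along z; flat sides. It lies 82 mm along +x from bar_mid and 225 mm above the lean axis. Frame leans with the bike.
- kickstand (a joint): Angle of the orange kickstand leg about its hub, rad: 0 stowed, the leg pointing back (-x of the bike) and 12 degrees up; 1.78 straight down; 1.90 fully down at its stop. Over-centre spring: below 0.95 it springs back to 0, above 0.95 it snaps on by itself to 1.90. Pressing the tip down takes about 2 to 3 N at first, falling to nothing at the centre.
- kick_hub (a point): Point on the kickstand's hub axis in the middle of the leg, on the bike's right side: 60 mm to the right of the bike's mid-plane, 70 mm above the lean axis, 10 mm towards +x from the middle. Axes as the bike; the leg swings in the x-z plane of this frame.
- kick_tip (a point): Centre of the leg's tip, 52 mm from the hub: a small cross foot 12 mm in diameter and 20 mm long across the bike; the leg is 10 mm thick. To pass the centre the tip must go at least 46 mm down (55 mm to be sure, as the bike gives a little) from its stowed height, while moving 13 mm towards +x. The bike's deck is 43 mm to the left of the leg (in the bike's frame), and farther still at the tip's height when leaning.
- bag_centre (a point): Centre (half-way up) of the loose battery saddlebag, 0.16 kg, an upside-down U: two blue packs 50 mm long (x), 20 mm thick and 58 mm high, 34 mm apart (across y), 74 mm wide over both, joined by a 6 mm black top plate, with a black handle fin on it. 100 mm high in all; it starts standing on the table on its packs. The plate's underside is 8 mm above this point.
- bag_handle (a point): Centre of the grasp on the saddlebag's handle fin, 35 mm above bag_centre and 27 mm above the underside of its top plate. The fin is 44 mm along x, 14 mm thick across y, and rises 36 mm from the plate's top (this point is 21 mm above the plate's top and 15 mm below the fin's top).
- glue: Bystander: yellow glue bottle, 48 mm diameter, 130 mm high, standing on the table; origin at its underside.
- spare_wheel: Bystander: spare wheel lying flat, 65 mm diameter, 27 mm high; origin at its underside.
- driver: Bystander: screwdriver lying on the table, about 200 mm long; origin at its underside.
- tub: Bystander: open clear plastic tub 130 x 90 x 50 mm; origin at its underside.
Not all that is in view belongs to the job. Leave any pink or turquoise look-alike of the part that bears bag_centre alone.

How it is judged:
By the outcome, as a careful person would: the job done as asked, in the order asked, and still so for the second after the job is handed in, while the arm keeps its last pose, push and grip.
It also fails if it takes over 70 s, if anything falls off the work surface, if the arm or the gripper's body presses on something with over 40 N, if the wrist force passes 120 N, or if a joint passes its speed limit or range.

## Working session

There is one attempt and no reset: what is moved stays moved. The work goes in short steps, Python scripts to look and compute and a tool call to move; the robot and the scene stay as the last step left them, time stands still between calls to the robot, and variables do not carry over. Pictures are saved under pics/ and viewed, and the job is handed in when it is done.

Besides the shell and the picture viewer there is one more tool, called after "Call:" as name(argument=value, ...), one argument or row to a line, values as JSON. drive_tool: Moves the arm, as the interface text tells. Its arguments: {"type":"object","properties":{"commands":{"type":"array","items":{"type":"array","items":{"type":"array","items":{"type":"number"}}}}},"required":["commands"]}

```bash
ls; mkdir -p pics; python3 - <<'E'
from plant import *
import cv2
for n in ("scene","top","wrist"):
    im=capture(n); cv2.imwrite(f"pics/{n}0.png",im[:,:,::-1])
    c=calibration(n); print(n,{k:(v if not hasattr(v,'tolist') else v.tolist()) for k,v in c.items()})
print(read_state())
E
```

```text
pics
scene {'fx': 441.33796090667266, 'fy': 441.33796090667266, 'cx': 323.448031083885, 'cy': 243.9790430652793, 'R': [[-0.28698508190842326, 0.957933745706582, 0.0015816442624956531], [0.8174014322504974, 0.24574360293792166, -0.5210230130905206], [-0.49949420548876367, -0.14823299380248187, -0.8535411637592544]], 't': [0.11018027901860031, -0.30610104807060806, 1.6161907158108644]}
top {'fx': 535.2014449413522, 'fy': 535.2014449413522, 'cx': 314.44887860559186, 'cy': 238.56212913166576, 'R': [[-0.022506671354360075, -0.9997120924239649, -0.00831757211238638], [-0.9881799672696894, 0.023507398484722834, -0.1514851626508534], [0.15163707340694055, 0.004809831366936701, -0.9884245360627183]], 't': [0.02251900897064859, 0.4827765446511506, 1.3546657101981343]}
wrist {'fx': 388.5572841208432, 'fy': 388.5572841208432, 'cx': 322.7089326445405, 'cy': 236.98038849684926, 'R': [[0.2526122833274882, 0.9675657279118224, -0.0018964394373304561], [0.9301273024157048, -0.24229696074706666, 0.27596264985251084], [0.26655250066911373, -0.07147548519038575, -0.9611664889101378]], 't': [-0.5991250456573332, -0.03704970643646169, 0.37825235839082855]}
{'t': 0.15, 'qpos': array([ 1.31402220e+00,  3.14116754e-01, -4.78440679e-02,  1.21019630e+00,
       -2.18741739e-05,  1.57080017e+00]), 'dq': array([ 1.62606703e-06, -2.73322824e-03,  1.86846825e-03,  7.94819690e-05,
        5.13237715e-05,  2.32376259e-04]), 'tau': array([ 8.49235221e-04, -5.40045333e+01,  3.40060222e+01,  1.32803529e-02,
        1.19091060e-04, -9.48975639e-06]), 'tcp_pos': array([0.15227608, 0.57991667, 0.24460307]), 'eef_rot': array([-1.57081821e+00,  1.36079810e-03,  1.31401836e+00]), 'force': array([-0.02465109,  0.20069485, -0.77586426]), 'torque': array([ 0.00285731,  0.00143452, -0.01557167]), 'opening': 0.0854106642023701}
```

View pics/scene0.png

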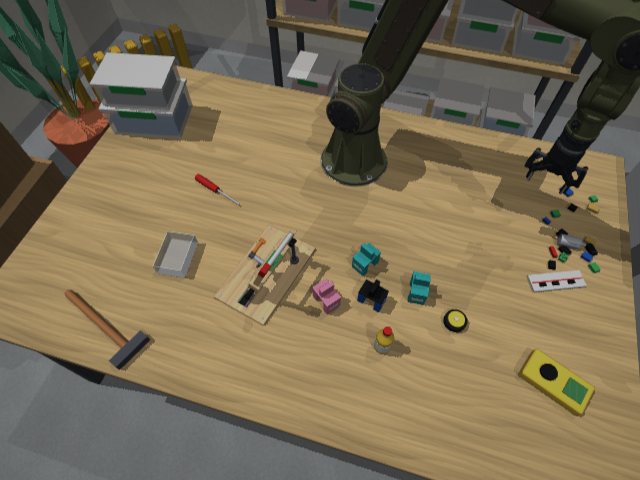

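View pics/top0.png

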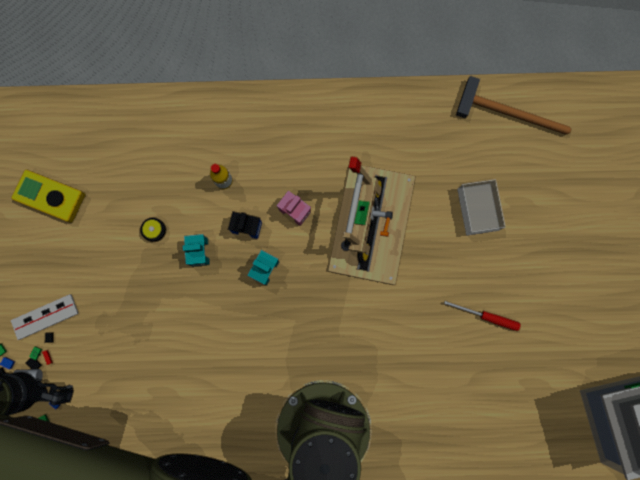

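View pics/wrist0.png

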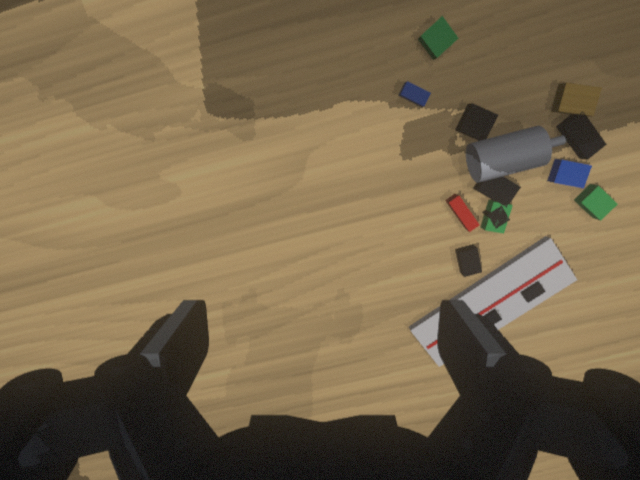

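```bash
python3 - <<'E'
import plant
print([n for n in dir(plant) if not n.startswith('_')])
print(getattr(plant,'tcp_to_tips',None))
import cv2,numpy as np
a=cv2.imread("pics/top0.png"); b=cv2.imread("pics/scene0.png")
A=cv2.resize(a[140:300,170:430],None,fx=3,fy=3,interpolation=cv2.INTER_CUBIC)
B=cv2.resize(b[220:365,205:405],None,fx=4,fy=4,interpolation=cv2.INTER_CUBIC)
cv2.imwrite("pics/topz.png",A);cv2.imwrite("pics/scenez.png",B)
E
```

```text
['MotionError', 'calibration', 'capture', 'finish_job', 'read_state', 'tcp_to_tips']
0.014
```

View pics/topz.png

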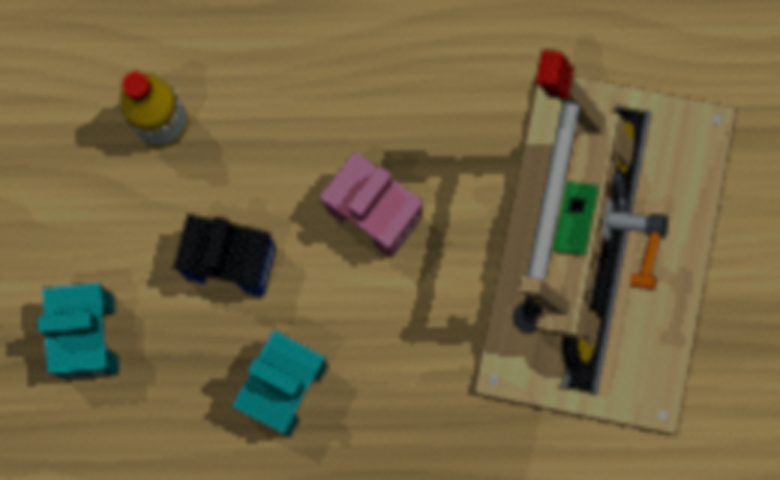

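View pics/scenez.png

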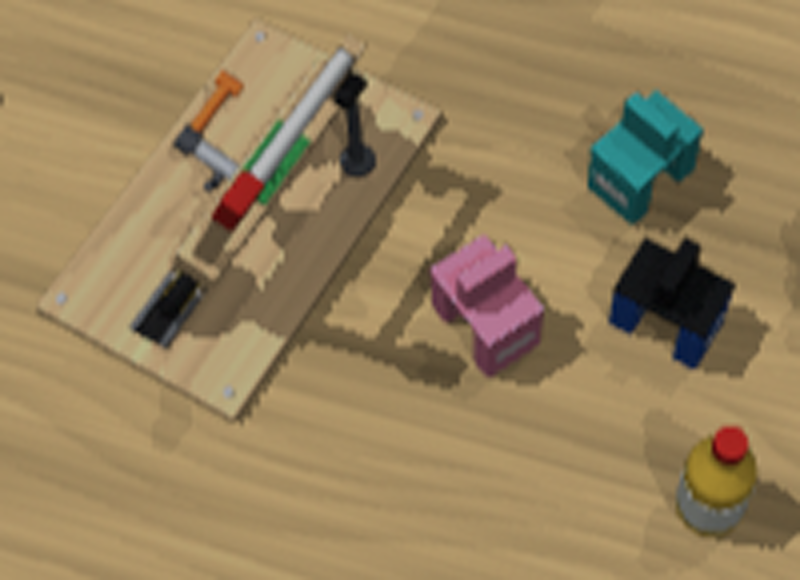

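```bash
cat > h.py <<'E'
import numpy as np, cv2
from plant import *
def ray(n,u,v,c=None):
    c=c or calibration(n); R=np.array(c['R']);t=np.array(c['t'])
    d=R.T@np.array([(u-c['cx'])/c['fx'],(v-c['cy'])/c['fy'],1]); return -R.T@t,d/np.linalg.norm(d)
def onz(n,u,v,z,c=None):
    o,d=ray(n,u,v,c); return o+d*(z-o[2])/d[2]
def tri(r1,r2):
    (o1,d1),(o2,d2)=r1,r2
    s=np.linalg.lstsq(np.c_[d1,-d2],o2-o1,rcond=None)[0]
    p,q=o1+d1*s[0],o2+d2*s[1]; return (p+q)/2,np.linalg.norm(p-q)
def proj(n,X,c=None):
    c=c or calibration(n); x=np.array(c['R'])@X+np.array(c['t']); return np.array([c['fx']*x[0]/x[2]+c['cx'],c['fy']*x[1]/x[2]+c['cy']])
def T(x,y): return 170+(x+.5)/3-.5,140+(y+.5)/3-.5
def S(x,y): return 205+(x+.5)/4-.5,220+(y+.5)/4-.5
E
python3 - <<'E'
from h import *
np.set_printoptions(precision=4,suppress=True)
tr,br,bl=[onz("top",*T(*p),.012) for p in((737,107),(677,435),(472,393))]
print("top board",tr,br,bl,np.linalg.norm(tr-br),np.linalg.norm(br-bl))
L,Tp,B,Rt=[onz("scene",*S(*p),.012) for p in((40,309),(258,20),(236,418),(443,114))]
print("scene board",L,Tp,B,Rt,np.linalg.norm(L-Tp),np.linalg.norm(L-B),(L+Tp+B+Rt)/4,(L-Tp+B-Rt))
# screws top
for p in((717,119),(663,414),(493,380)): print("scr t",onz("top",*T(*p),.012))
for p in((61,298),(260,37),(229,393),(417,115)): print("scr s",onz("scene",*S(*p),.012))
for n,img in(("top","pics/top0.png"),("scene","pics/scene0.png")):
    im=cv2.cvtColor(cv2.imread(img),cv2.COLOR_BGR2HSV)
    for nm,lo,hi in(("orange",(5,150,100),(14,255,255)),("blue",(105,120,30),(130,255,255)),):
        m=cv2.inRange(im,lo,hi)
        k,lab,st,ce=cv2.connectedComponentsWithStats(m)
        for i in range(1,k):
            if st[i,4]>12 : print(n,nm,st[i],ce[i])
E
```

```text
top board [ 0.6527 -0.2639  0.012 ] [ 0.3603 -0.1968  0.012 ] [ 0.401  -0.0195  0.012 ] 0.29995667254016783 0.18189473957293933
scene board [ 0.6531 -0.2586  0.012 ] [ 0.3623 -0.1933  0.012 ] [ 0.6916 -0.0881  0.012 ] [ 0.4045 -0.0207  0.012 ] 0.2981397211445959 0.17483121519819741 [ 0.5279 -0.1402  0.012 ] [ 0.5779 -0.1327 -0.    ]
scr t [ 0.642  -0.2454  0.012 ]
scr t [ 0.3788 -0.1854  0.012 ]
scr t [ 0.412  -0.0382  0.012 ]
scr s [ 0.6403 -0.2473  0.012 ]
scr s [ 0.3775 -0.1859  0.012 ]
scr s [ 0.675  -0.0997  0.012 ]
scr s [ 0.4114 -0.0403  0.012 ]
top orange [474  96  97  36 412] [520.6456 113.1699]
top orange [348 156  10  11  19] [351.6316 159.2105]
top orange [210 163  10   8  18] [214.1667 165.5556]
top orange [380 218   9  18  53] [384.3019 230.1887]
top orange [490 313  31  18  39] [507.9487 319.4103]
top orange [ 42 350   9  15  21] [ 44.8095 357.6667]
top blue [252 220   9  18  33] [256.6667 230.4545]
top blue [  0 358  14  11 102] [  6.7647 362.7647]
top blue [ 50 402   9   7  25] [ 54.48 405.32]
scene orange [ 77 100   7   9  42] [ 79.4286 104.2143]
scene orange [  43  109   65   36 1496] [ 74.016  127.5194]
scene orange [253 238  13  15  63] [258.9524 244.2857]
scene blue [564 188   9   8  41] [568.0976 192.0976]
scene blue [543 218   8   6  30] [546.2333 220.5   ]
scene blue [581 251  12  11  77] [586.7013 256.0519]
scene blue [358 293   8  10  53] [360.9057 297.6415]
scene blue [374 297  12  15  62] [377.7097 305.4516]
```

```bash
cat >> h.py <<'E'
C=np.array([.5268,-.1425]);YAW=-.2245
def W(x,y,z): # stand frame mm -> world
    c,s=np.cos(YAW),np.sin(YAW); x,y,z=x/1e3,y/1e3,z/1e3
    return np.array([C[0]+c*x-s*y,C[1]+s*x+c*y,z])
def Bk(x,y,z,lean=-.35): # bike frame mm (z above lean axis)
    a=-lean; return W(x,y*np.cos(a)+z*np.sin(a),12+z*np.cos(a)-y*np.sin(a))
E
python3 - <<'E'
from h import *
np.set_printoptions(precision=4,suppress=True)
pts={"bar":Bk(0,0,175),"bar+":Bk(72,0,175),"bar-":Bk(-72,0,175),"mast":Bk(82,0,225),"masttop":Bk(82,0,245),"hub":Bk(10,-60,70),"tip":Bk(10-50.9,-60,80.8)}
T0=cv2.imread("pics/top0.png");S0=cv2.imread("pics/scene0.png")
A=cv2.resize(T0[140:300,170:430],None,fx=3,fy=3,interpolation=cv2.INTER_CUBIC)
B=cv2.resize(S0[220:365,205:405],None,fx=4,fy=4,interpolation=cv2.INTER_CUBIC)
for k,X in pts.items():
    print(k,X)
    u=(proj("top",X)-[170,140])*3+1; cv2.circle(A,tuple(int(round(v)) for v in u),3,(255,0,255),-1)
    u=(proj("scene",X)-[205,220])*4+1.5; cv2.circle(B,tuple(int(round(v)) for v in u),3,(255,0,255),-1)
cv2.imwrite("pics/ta.png",A);cv2.imwrite("pics/sa.png",B)
for n,im,(x0,y0,x1,y1) in(("t",T0,(222,205,270,245)),("s",S0,(350,275,395,315))):
    cv2.imwrite(f"pics/bag{n}.png",cv2.resize(im[y0:y1,x0:x1],None,fx=12,fy=12,interpolation=cv2.INTER_CUBIC)*1)
x=np.hstack([cv2.resize(T0[205:245,222:270],(576,480)),cv2.resize(S0[275:315,350:395],(540,480))])
E
```

```text
bar [ 0.5402 -0.084   0.1764]
bar+ [ 0.6104 -0.1     0.1764]
bar- [ 0.47   -0.068   0.1764]
mast [ 0.6239 -0.0855  0.2234]
masttop [ 0.6254 -0.0789  0.2421]
hub [ 0.5293 -0.1763  0.0983]
tip [ 0.4805 -0.1613  0.1085]
```

View pics/ta.png

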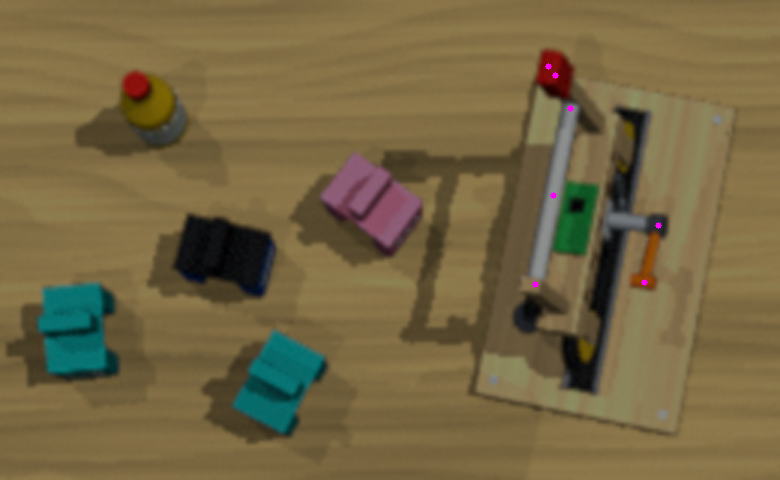

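View pics/sa.png

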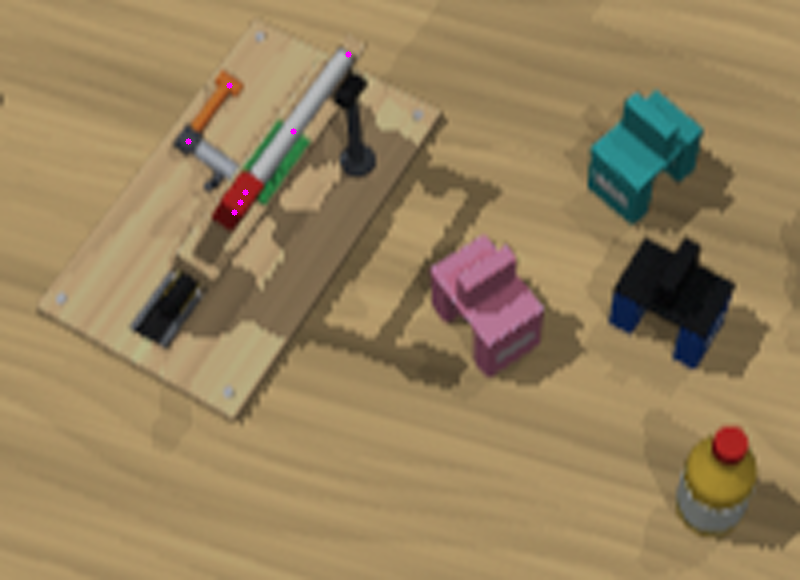

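View pics/bagt.png

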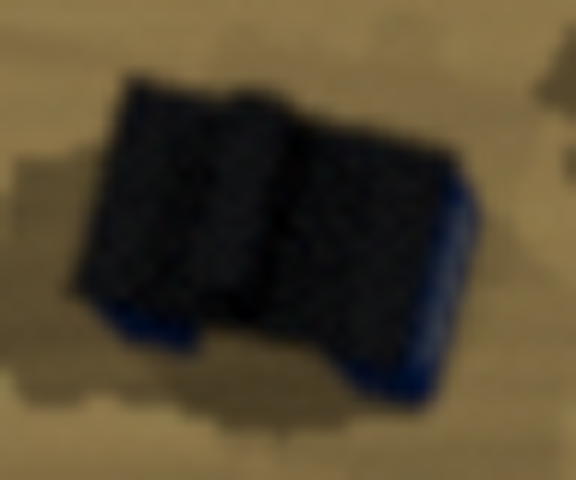

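View pics/bags.png

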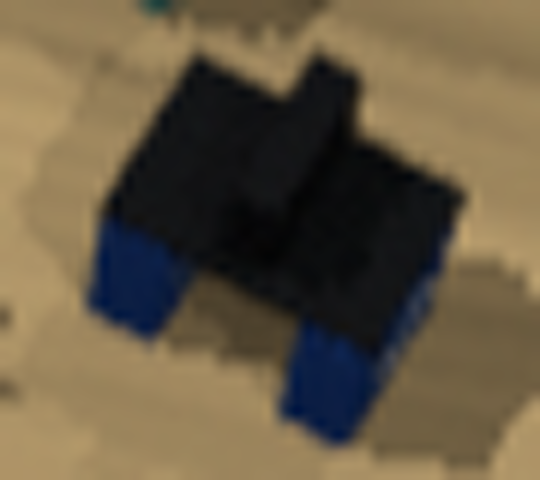

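```bash
python3 - <<'E'
from h import *
np.set_printoptions(precision=4,suppress=True)
def t(p): return 222+(p[0]+.5)/12-.5,205+(p[1]+.5)/12-.5
def s(p): return 350+(p[0]+.5)/12-.5,275+(p[1]+.5)/12-.5
for n,f,ps in(("top",t,[(130,78),(458,155),(408,372),(75,292)]),("scene",s,[(372,355),(105,210),(198,52),(465,195)])):
    P=np.array([onz(n,*f(p),.064)[:2] for p in ps]); c=P.mean(0)
    print(n,c); 
    for i in range(4):
        d=P[(i+1)%4]-P[i]; print(P[i],np.linalg.norm(d),np.arctan2(d[1],d[0]))
# fin: triangulate ends of fin top
print(read_state()['tcp_pos'],read_state()['eef_rot'])
E
```

```text
top [0.5231 0.1912]
[0.5556 0.2207] 0.07263149782218145 -1.8283379524340662
[0.5371 0.1504] 0.048015581222797254 2.910993248771148
[0.4904 0.1614] 0.07346164957091984 1.3095646851063147
[0.5094 0.2324] 0.04772933523852724 -0.24782337634218468
scene [0.5246 0.1917]
[0.5574 0.2207] 0.07206599187798615 -1.8280240010330213
[0.5391 0.151 ] 0.048904043256554786 2.9095102055201076
[0.4915 0.1623] 0.07307965436593432 1.309587060723063
[0.5103 0.2329] 0.048598093105486996 -0.25277294921160565
[0.1523 0.5799 0.2446] [-1.5708  0.0014  1.314 ]
```

Call:
drive_tool(
  commands=[
    [[-0.0176,0,-0.0286,0,0.4],[-0.0176,0,-0.0286,0,0.4],[-0.0176,0,-0.0286,0,0.4],[-0.0176,0,-0.0286,0,0.4],[-0.0176,0,-0.0286,0,0.4],[-0.0176,0,-0.0286,0,0.4],[-0.0176,0,-0.0286,0,0.4],[-0.0176,0,-0.0286,0,0.4]],
  ],
)

```text
t: 0.82
tcp_pos: [0.3387, 0.3846, 0.2452]
eef_rot: [-1.571, 0.0, 1.314]
force: [0.8, 0.5, 0.2]
opening: 0.0511
```

Call:
drive_tool(
  commands=[
    [[-0.0176,0,-0.0286,0,0.4],[-0.0176,0,-0.0286,0,0.4],[-0.0176,0,-0.0286,0,0.4],[-0.0176,0,-0.0286,0,0.4],[-0.0176,0,-0.0286,0,0.4],[-0.0176,0,-0.0286,0,0.4],[-0.0176,0,-0.0286,0,0.4],[-0.0088,0.02,-0.0186,0,0.4]],
  ],
)

```text
t: 1.48
tcp_pos: [0.5198, 0.201, 0.2283]
eef_rot: [-1.576, -0.003, 1.312]
force: [0.7, 1.0, 1.1]
opening: 0.0513
```

Call:
drive_tool(
  commands=[
    [[0,0.02,0,0,0.4],[0,0,0,0,0.4],[0,0,0,0,0.4]],
  ],
)

```text
t: 1.73
tcp_pos: [0.5148, 0.2022, 0.2042]
eef_rot: [-1.568, 0.002, 1.313]
force: [-0.5, 0.2, -0.4]
opening: 0.0513
```

```bash
cat >> h.py <<'E'
def delta(x,y,z,yaw=None):
    s=read_state(); p=s['tcp_pos']; w=s['eef_rot'][2]; d=np.array([x,y])-p[:2]
    return dict(tx=d@[np.cos(w),np.sin(w)],ty=p[2]-z,tz=d@[-np.sin(w),np.cos(w)],spin=None if yaw is None else -np.degrees(yaw-w))
E
python3 - <<'E'
from h import *
im=capture("wrist"); cv2.imwrite("pics/w1.png",im[:,:,::-1])
s=read_state();print(s['tcp_pos'],s['eef_rot'],s['opening'],delta(.5238,.1915,.084,1.3115))
for X in([.5238,.1915,.1],): print(proj("wrist",np.array(X)))
E
```

```text
[0.51544621 0.20285866 0.20544449] [-1.56976177e+00  5.69315476e-04  1.31429757e+00] 0.05105088933942056 {'tx': np.float64(-0.00886773376324476), 'ty': np.float64(0.12144449374858522), 'tz': np.float64(-0.010962125058457449), 'spin': np.float64(0.16028900833604345)}
[308.87637756 257.67747106]
```

View pics/w1.png

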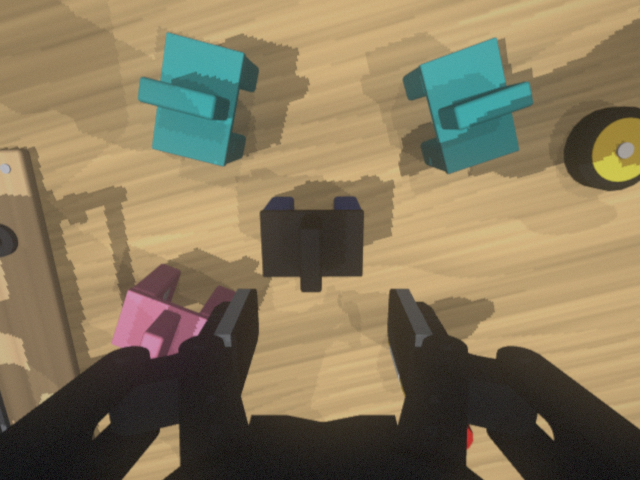

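```bash
python3 - <<'E'
from h import *
np.set_printoptions(precision=4,suppress=True)
c=calibration("wrist"); print(ray("wrist",320,240)[0])
P=np.array([onz("wrist",u,v,.064)[:2] for u,v in((261,210),(363,210),(363,276),(261,276))]);print(P,P.mean(0))
print([np.linalg.norm(P[i]-P[(i+1)%4]) for i in range(4)])
im=cv2.imread("pics/w1.png")[190:300,240:380]
im=cv2.convertScaleAbs(cv2.resize(im,None,fx=5,fy=5,interpolation=cv2.INTER_CUBIC),alpha=2.5,beta=10)
cv2.imwrite("pics/w1z.png",im)
for f in(-.022,.022):
  X=np.array([.5238+np.cos(-.26)*f,.1915+np.sin(-.26)*f,.1]); print(f,proj("wrist",X),proj("wrist",X-[0,0,.036]))
E
```

```text
[0.4482 0.2206 0.3335]
[[0.4925 0.1636]
 [0.5107 0.2334]
 [0.5594 0.2222]
 [0.5404 0.1488]] [0.5258 0.192 ]
[np.float64(0.0721589526846971), np.float64(0.05000855778025679), np.float64(0.07576758247707323), np.float64(0.050052692972957606)]
-0.022 [308.7026 224.0379] [310.5217 211.6921]
0.022 [309.0418 289.7066] [310.7435 269.9693]
```

View pics/w1z.png

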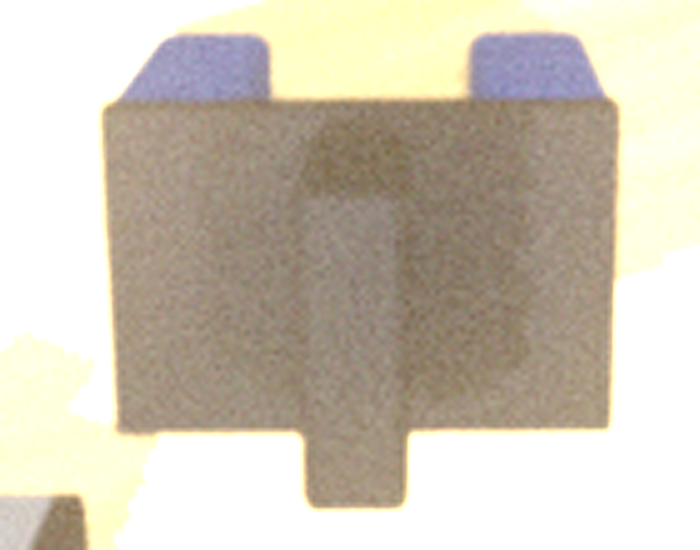

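Call:
drive_tool(
  commands=[
    [[-0.008,0.02,-0.012,0,0.4],[0,0.02,0,0,0.4],[0,0.02,0,0,0.4],[0,0.02,0,0,0.4],[0,0.02,0,0,0.4],[0,0.014,0,0,0.4],[0,0.007,0,0,0.4],[0,0,0,0,0.4]],
  ],
)

```text
t: 2.45
tcp_pos: [0.5248, 0.1925, 0.0839]
eef_rot: [-1.57, 0.001, 1.315]
force: [0.2, 0.3, 0.2]
opening: 0.0509
```

Call:
drive_tool(
  commands=[
    [[0,0,0,0,0.4],[0,0,0,0,1],[0,0,0,0,1],[0,0,0,0,1],[0,0,0,0,1],[0,0,0,0,1],[0,0,0,0,1],[0,0,0,0,1]],
  ],
)

```text
t: 3.12
tcp_pos: [0.5262, 0.192, 0.0851]
eef_rot: [-1.572, -0.001, 1.314]
force: [-1.0, -1.4, 5.6]
opening: 0.013
```

```bash
python3 - <<'E'
from h import *
im=capture("wrist"); cv2.imwrite("pics/w2.png",im[:,:,::-1])
s=read_state();print(s['t'],s['tcp_pos'],s['eef_rot'],s['opening'],s['force'])
b=Bk(0,0,175); print(b, delta(b[0],b[1],.245,YAW+np.pi/2))
E
```

```text
3.1667 [0.52615492 0.19204379 0.0850666 ] [-1.57189660e+00 -5.62363077e-04  1.31383239e+00] 0.013153022955376074 [-0.43798784 -0.78137475  5.62678499]
[ 0.54015872 -0.08399873  0.17639022] {'tx': np.float64(-0.26341995145935215), 'ty': np.float64(-0.1599333956628734), 'tz': np.float64(-0.08369892943553502), 'spin': np.float64(-1.8600466757014913)}
```

View pics/w2.png

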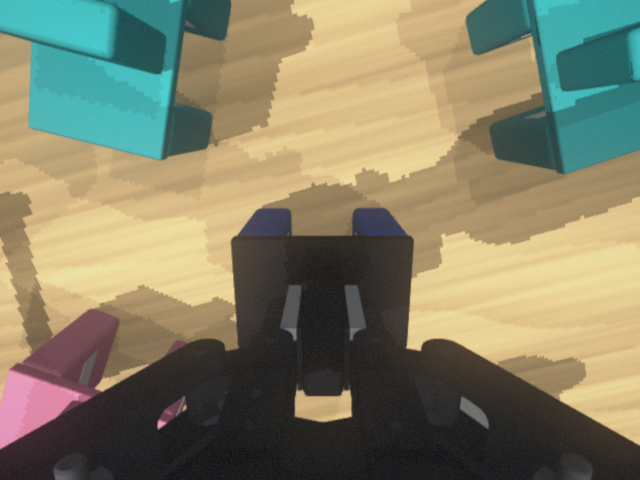

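Call:
drive_tool(
  commands=[
    [[0,-0.015,0,0,1],[0,-0.03,0,0,1],[0,-0.035,0,0,1],[0,-0.035,0,0,1],[0,-0.035,0,0,1],[0,-0.035,0,0,1],[0,-0.025,0,0,1],[-0.006,-0.005,-0.0017,0,1]],
  ],
)

```text
t: 3.83
tcp_pos: [0.5275, 0.187, 0.3042]
eef_rot: [-1.576, -0.005, 1.315]
force: [0.1, 0.6, -2.2]
opening: 0.0127
```

Call:
drive_tool(
  commands=[
    [[-0.0154,0,-0.005,0,1],[-0.022,0,-0.007,0,1],[-0.022,0,-0.007,0,1],[-0.022,0,-0.007,0,1],[-0.022,0,-0.007,0,1],[-0.022,0,-0.007,0,1],[-0.022,0,-0.007,0,1],[-0.022,0,-0.007,0,1]],
  ],
)

```text
t: 4.5
tcp_pos: [0.5341, 0.0069, 0.2979]
eef_rot: [-1.569, 0.001, 1.314]
force: [0.6, -0.2, -0.9]
opening: 0.013
```

Call:
drive_tool(
  commands=[
    [[-0.022,0,-0.007,0,1],[-0.022,0,-0.007,0,1],[-0.022,0,-0.007,0,1],[-0.016,0,-0.005,-1,1],[-0.006,0,-0.002,-0.86,1],[0,0,0,0,1],[0,0,0,0,1]],
  ],
)

```text
t: 5.08
tcp_pos: [0.5392, -0.0842, 0.2982]
eef_rot: [-1.569, -0.0, 1.345]
force: [-0.5, -0.5, -1.7]
opening: 0.0132
```

```bash
python3 - <<'E'
from h import *
c=calibration("wrist")
im=capture("wrist"); cv2.imwrite("pics/w3.png",im[:,:,::-1])
im=capture("scene"); cv2.imwrite("pics/s3.png",cv2.resize(im[170:330,180:400,::-1],None,fx=3.6,fy=3.6,interpolation=cv2.INTER_CUBIC))
s=read_state();print(s['t'],s['tcp_pos'],s['eef_rot'],s['opening'],s['force'])
b=Bk(0,0,175); print(delta(b[0],b[1],.212,YAW+np.pi/2)); print([proj("wrist",Bk(x,0,175),c) for x in(-72,0,72)])
E
```

```text
5.1833 [ 0.53941208 -0.08349982  0.29867012] [-1.56967658e+00 -2.62475329e-04  1.34651817e+00] 0.013115119844543738 [ 0.22918951  1.26182709 -1.34061596]
{'tx': np.float64(-0.00032035839568982197), 'ty': np.float64(0.08667011765433444), 'tz': np.float64(-0.0008389019639175513), 'spin': np.float64(0.012710517574770154)}
[array([323.5472049, 123.3681822]), array([323.47221322, 235.62453331]), array([323.40781696, 332.02043623])]
```

View pics/w3.png

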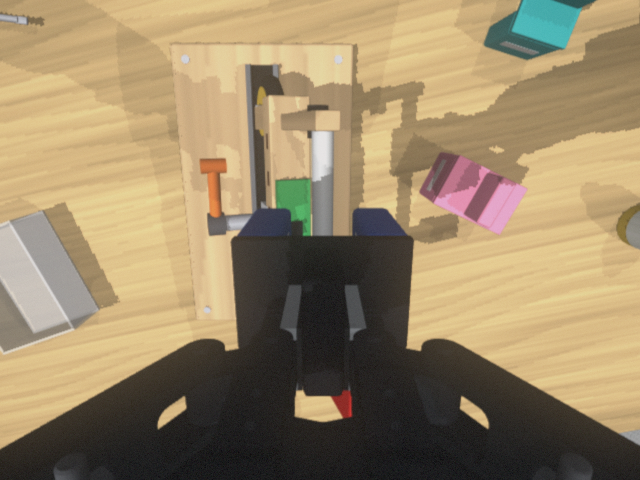

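View pics/s3.png

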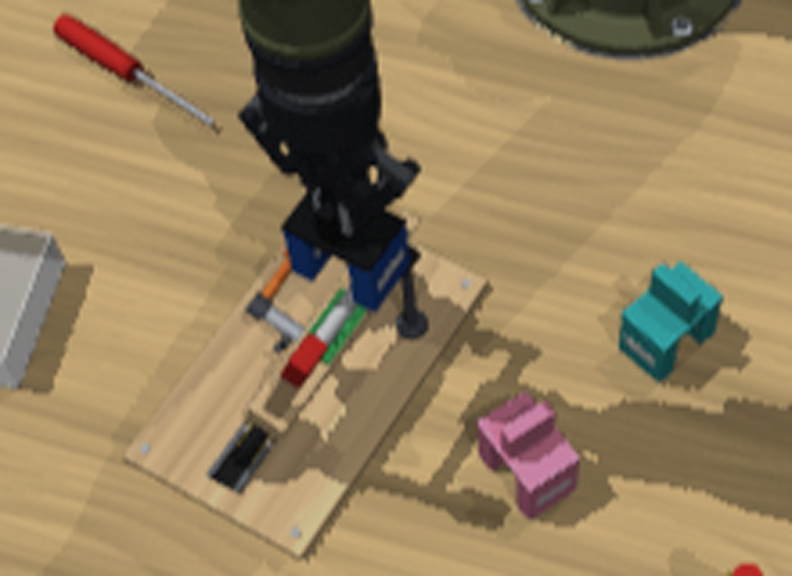

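Call:
drive_tool(
  commands=[
    [[0,0.02,-0.001,0,1],[0,0.02,0,0,1],[0,0.02,0,0,1],[0,0.015,0,0,1],[0,0.005,0,0,1],[0,0.003,0,0,1],[0,0,0,0,1]],
  ],
)

```text
t: 5.77
tcp_pos: [0.5407, -0.0837, 0.2162]
eef_rot: [-1.57, -0.0, 1.347]
force: [0.6, -0.7, -1.1]
opening: 0.0133
```

Call:
drive_tool(
  commands=[
    [[0,0.002,0,0,1],[0,0.001,0,0,1],[0,0.001,0,0,1],[0,0,0,0,1]],
  ],
)

```text
t: 6.1
tcp_pos: [0.541, -0.0843, 0.2127]
eef_rot: [-1.572, -0.0, 1.346]
force: [0.2, -0.1, -1.9]
opening: 0.0131
```

```bash
python3 - <<'E'
from h import *
c=calibration("wrist")
im=capture("wrist"); cv2.imwrite("pics/w4.png",im[:,:,::-1])
im=capture("scene"); cv2.imwrite("pics/s4.png",cv2.resize(im[170:330,180:400,::-1],None,fx=3.6,fy=3.6,interpolation=cv2.INTER_CUBIC))
s=read_state();print(s['t'],s['tcp_pos'],s['eef_rot'],s['opening'],s['force'])
E
```

```text
6.2 [ 0.54088334 -0.08429342  0.21260774] [-1.57125809e+00 -2.09149171e-05  1.34636780e+00] 0.013397385026265963 [-0.09764679  0.25349174 -0.77701626]
```

View pics/w4.png

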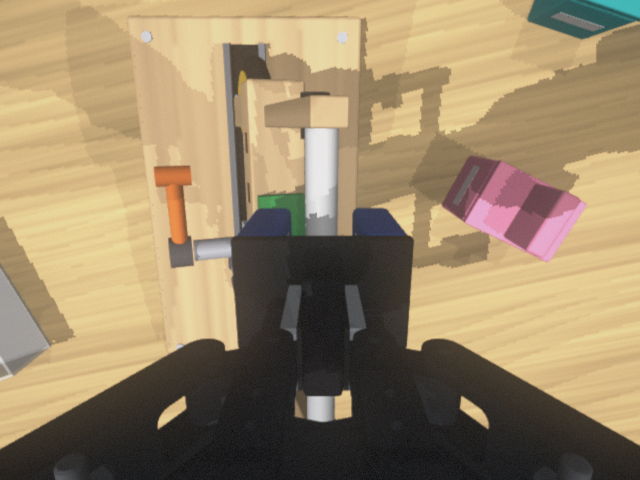

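View pics/s4.png

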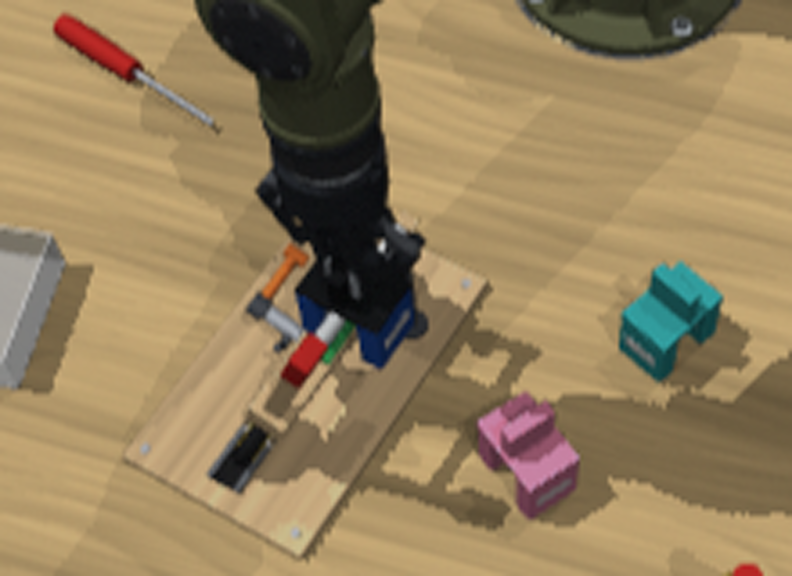

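Call:
drive_tool(
  commands=[
    [[0,0.001,0,0,1],[0,0.001,0,0,1],[0,0.001,0,0,1],[0,0,0,0,1],[0,0,0,0,1]],
  ],
)

```text
t: 6.62
tcp_pos: [0.5409, -0.0843, 0.2102]
eef_rot: [-1.572, -0.0, 1.346]
force: [-2.0, 0.9, 4.7]
opening: 0.0129
```

Call:
drive_tool(
  commands=[
    [[0,0,0,0,0.75],[0,0,0,0,0.6],[0,0,0,0,0.5],[0,0,0,0,0.45],[0,0,0,0,0.45],[0,0,0,0,0.45]],
  ],
)

```text
t: 7.12
tcp_pos: [0.5407, -0.0842, 0.2092]
eef_rot: [-1.571, 0.0, 1.346]
force: [0.7, -0.5, -0.2]
opening: 0.0468
```

Call:
drive_tool(
  commands=[
    [[0,-0.015,0,0,0.45],[0,-0.03,0,0,0.45],[0,-0.03,0,0,0.45],[0,-0.03,0,0,0.45],[0,0,0,0,0.45]],
  ],
)

```text
t: 7.53
tcp_pos: [0.5432, -0.0846, 0.3204]
eef_rot: [-1.58, -0.001, 1.346]
force: [1.1, 0.5, -0.3]
opening: 0.0472
```

```bash
python3 - <<'E'
from h import *
c=calibration("wrist")
im=capture("wrist"); cv2.imwrite("pics/w5.png",im[:,:,::-1])
im=capture("scene"); cv2.imwrite("pics/s5.png",cv2.resize(im[170:330,180:400,::-1],None,fx=3.6,fy=3.6,interpolation=cv2.INTER_CUBIC))
s=read_state();print(s['t'],s['tcp_pos'],s['eef_rot'],s['opening'],s['force'])
t=Bk(-41,-60,80.8);print(t,delta(t[0],t[1],.3,YAW+np.pi/2))
for th in np.arange(0,1.91,.2):
    a=np.pi-np.radians(12)+th
    print(round(th,2),(Bk(10+52*np.cos(a),-60,70+52*np.sin(a)))*1000)
E
```

```text
7.6333 [ 0.54162031 -0.08439699  0.31553506] [-1.57373348e+00 -1.85163035e-04  1.34641916e+00] 0.047141772549527575 [-0.01159801 -0.45466184 -0.17361619]
[ 0.48044946 -0.16130973  0.10847518] {'tx': np.float64(-0.08859522951007837), 'ty': np.float64(0.015535056536668645), 'tz': np.float64(0.04252445609636861), 'spin': np.float64(0.007037808622047545)}
0.0 [ 480.5832303  -161.33626598  108.48589994]
0.2 [ 478.68985392 -164.53390521   98.79104685]
0.4 [ 478.81594691 -168.19957145   89.07781163]
0.6 [ 480.95648234 -172.18712616   79.73343029]
0.8 [ 485.02612381 -176.33759812   71.13043385]
1.0 [ 490.86262756 -180.48552111   63.61179661]
1.2 [ 498.2333106  -184.46553053   57.47726292]
1.4 [ 506.84432706 -188.11895596   52.97139728]
1.6 [ 516.35238289 -191.30014686   50.27383433]
1.8 [ 526.37842191 -193.88227918   49.4921174 ]
```

View pics/w5.png

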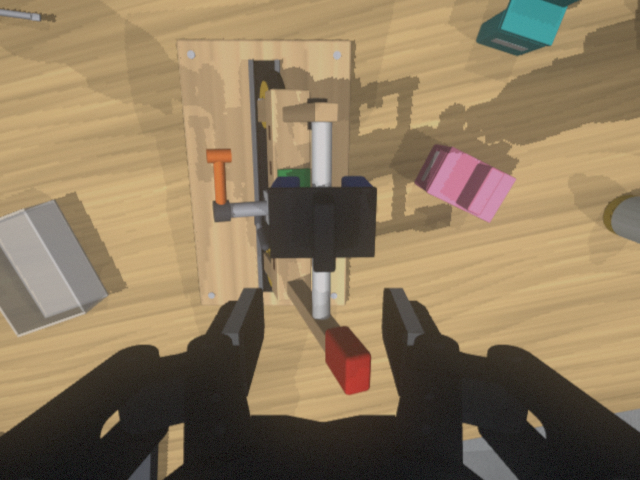

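View pics/s5.png

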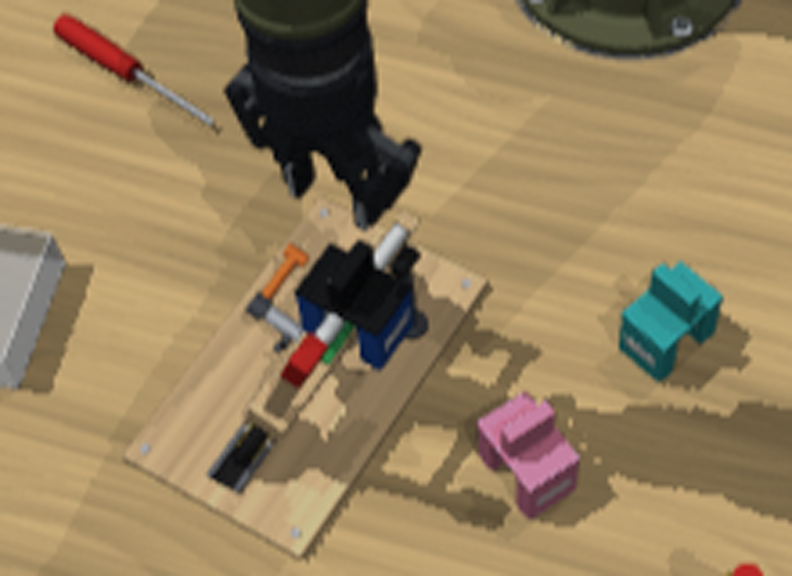

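Call:
drive_tool(
  commands=[
    [[-0.0236,0,0.0106,0,1],[-0.0236,0,0.0106,0,1],[-0.0236,0,0.0106,0,1],[-0.0238,0.01,0.0107,0,1],[0,0.025,0,0,1],[0,0.025,0,0,1],[0,0.025,0,0,1],[0,0.025,0,0,1]],
  ],
)

```text
t: 8.3
tcp_pos: [0.4769, -0.1669, 0.2017]
eef_rot: [-1.569, -0.0, 1.346]
force: [0.2, -0.3, 0.5]
opening: -0.0002
```

Call:
drive_tool(
  commands=[
    [[0,0.025,0,0,1],[0,0.025,0,0,1],[0,0.008,0,0,1],[0,0,0,0,1],[0,0,0,0,1]],
  ],
)

```text
t: 8.72
tcp_pos: [0.4777, -0.1668, 0.146]
eef_rot: [-1.569, -0.0, 1.346]
force: [-0.0, -0.0, 0.2]
opening: -0.0001
```

```bash
python3 - <<'E'
from h import *
im=capture("wrist"); cv2.imwrite("pics/w6.png",im[:,:,::-1])
im=capture("scene"); cv2.imwrite("pics/s6.png",cv2.resize(im[170:330,180:400,::-1],None,fx=3.6,fy=3.6,interpolation=cv2.INTER_CUBIC))
s=read_state();print(s['t'],s['tcp_pos'],s['eef_rot'],s['opening'],s['force'],s['qpos'])
for th in (0,.2,.4,.6,.8,1,1.2,1.3):
    a=np.pi-np.radians(12)+th
    p=Bk(10+52*np.cos(a),-60-6,70+52*np.sin(a)); q=Bk(10+52*np.cos(a),-60,70+52*np.sin(a)); d=delta(p[0],p[1],q[2]+.023);print(th,[round(1000*d[k],1) for k in('tx','ty','tz')])
E
```

```text
8.8167 [ 0.47916465 -0.16729846  0.14754312] [-1.57266089e+00  2.32060382e-04  1.34651711e+00] -3.6992495581771964e-05 [ 0.2142167  -0.30416504 -0.01689254] [-3.35899579e-01  2.02993377e-01 -4.23576925e-01  9.42347212e-01
 -2.29242763e-05 -1.11620597e-01]
0 [np.float64(0.5), np.float64(16.1), np.float64(-0.1)]
0.2 [np.float64(-3.0), np.float64(25.8), np.float64(1.1)]
0.4 [np.float64(-6.6), np.float64(35.5), np.float64(0.1)]
0.6 [np.float64(-10.0), np.float64(44.8), np.float64(-2.8)]
0.8 [np.float64(-13.1), np.float64(53.4), np.float64(-7.7)]
1 [np.float64(-15.9), np.float64(60.9), np.float64(-14.3)]
1.2 [np.float64(-18.1), np.float64(67.1), np.float64(-22.4)]
1.3 [np.float64(-19.0), np.float64(69.5), np.float64(-26.9)]
```

View pics/w6.png

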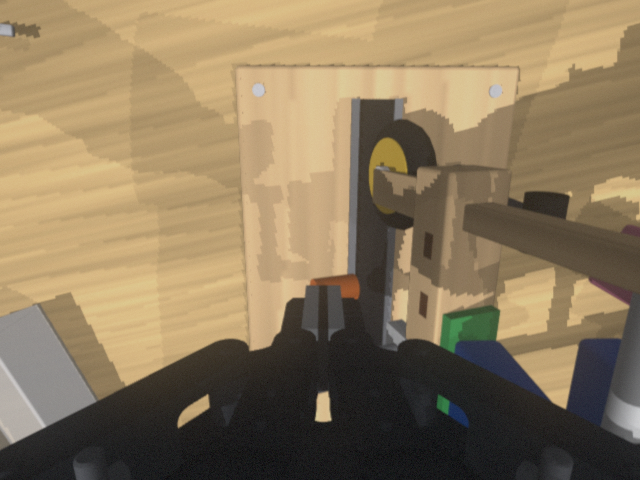

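View pics/s6.png

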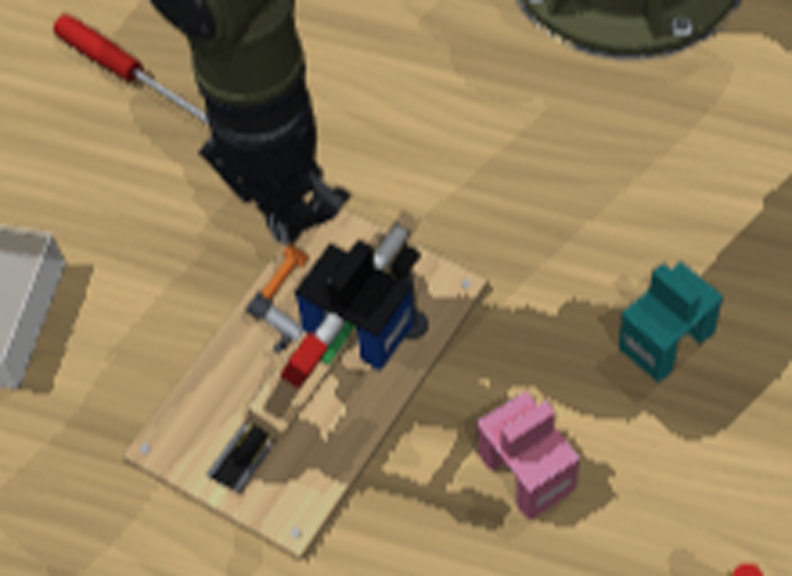

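Call:
drive_tool(
  commands=[
    [[0,0.008,0,0,1],[0,0.008,0,0,1],[-0.002,0.005,0.0006,0,1],[-0.0015,0.0047,0.0005,0,1],[0,0,0,0,1]],
  ],
)

```text
t: 9.23
tcp_pos: [0.476, -0.1705, 0.1198]
eef_rot: [-1.57, 0.0, 1.346]
force: [-0.4, -1.6, 1.0]
opening: -0.0002
```

```bash
python3 - <<'E'
from h import *
im=capture("wrist"); cv2.imwrite("pics/w7.png",im[:,:,::-1])
s=read_state();print(s['t'],s['tcp_pos'],s['force'])
E
```

```text
9.2833 [ 0.47625939 -0.17040524  0.12027993] [ 1.01703199 -0.80055053  2.38727104]
```

View pics/w7.png

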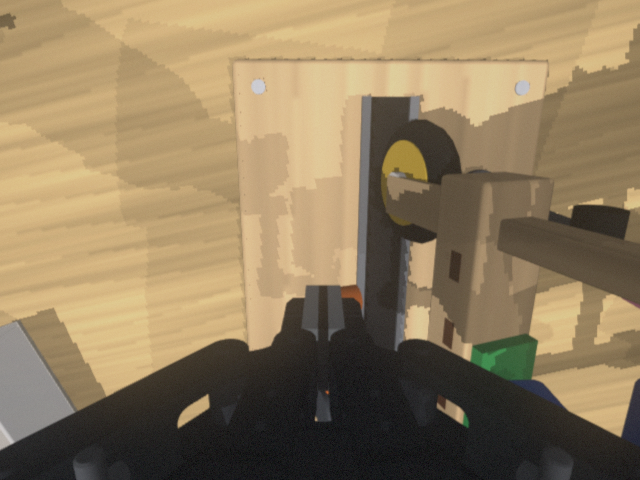

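Call:
drive_tool(
  commands=[
    [[-0.0014,0.0049,-0.0005,0,1],[-0.0014,0.0048,-0.0005,0,1],[-0.0014,0.0047,-0.0014,0,1],[-0.0014,0.0046,-0.0015,0,1],[-0.0014,0.0043,-0.0024,0,1],[-0.0014,0.0043,-0.0025,0,1],[-0.0013,0.0038,-0.0033,0,1],[-0.0013,0.0037,-0.0033,0,1]],
  ],
)

```text
t: 9.95
tcp_pos: [0.4893, -0.1843, 0.0848]
eef_rot: [-1.571, -0.001, 1.347]
force: [0.3, -0.3, 0.4]
opening: 0.0003
```

Call:
drive_tool(
  commands=[
    [[-0.0011,0.0035,-0.004,0,1],[-0.0011,0.0035,-0.004,0,1],[-0.0009,0.003,-0.0045,0,1],[0,0,0,0,1]],
  ],
)

```text
t: 10.28
tcp_pos: [0.5013, -0.1904, 0.0749]
eef_rot: [-1.571, -0.0, 1.346]
force: [-0.2, -0.4, 0.6]
opening: 0.0002
```

```bash
python3 - <<'E'
from h import *
im=capture("wrist"); cv2.imwrite("pics/w8.png",im[:,:,::-1])
im=capture("scene"); cv2.imwrite("pics/s8.png",cv2.resize(im[170:330,180:400,::-1],None,fx=3.6,fy=3.6,interpolation=cv2.INTER_CUBIC))
s=read_state();print(s['t'],s['tcp_pos'],s['force'])
E
```

```text
10.3833 [ 0.50056718 -0.19013864  0.07534081] [-0.82592766 -0.68479247  0.0763295 ]
```

View pics/w8.png

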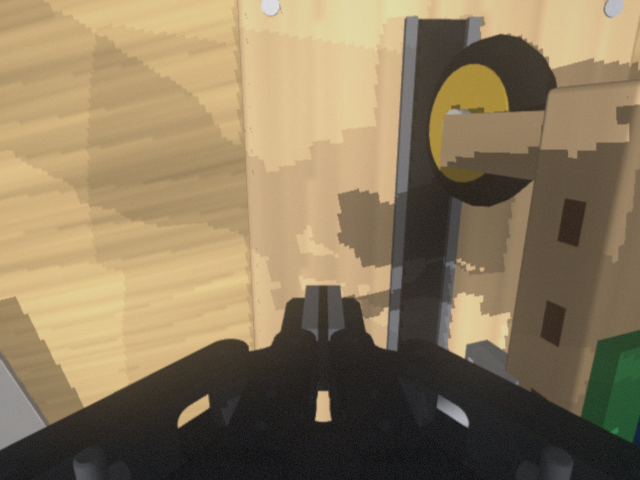

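View pics/s8.png

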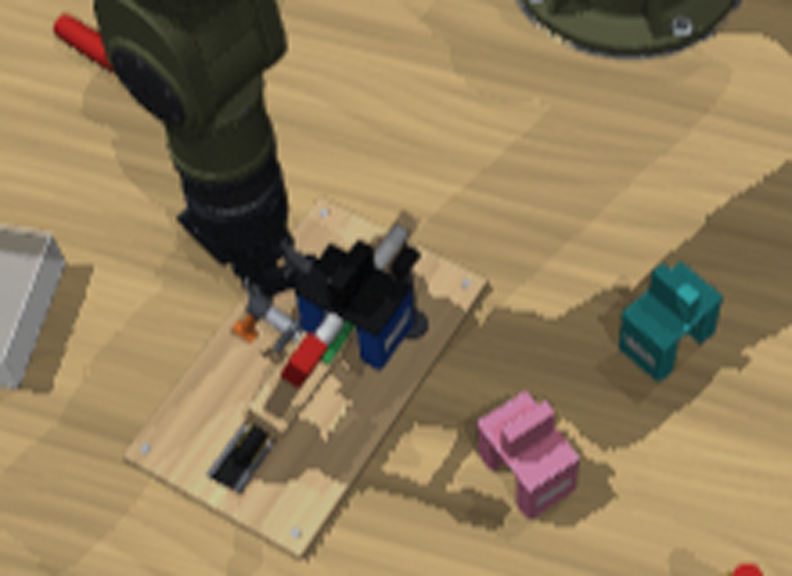

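Call:
drive_tool(
  commands=[
    [[-0.005,-0.01,0.005,0,1],[-0.004,-0.02,0.005,0,1],[0,-0.03,0.003,0,1],[0,-0.035,0,0,1],[0,-0.035,0,0,1],[0,-0.035,0,0,1],[0,-0.035,0,0,1],[0,-0.035,0,0,1]],
  ],
)

```text
t: 11.05
tcp_pos: [0.4847, -0.196, 0.3135]
eef_rot: [-1.572, 0.0, 1.346]
force: [0.2, -0.4, -0.1]
opening: 0.0003
```

Call:
drive_tool(
  commands=[
    [[0,-0.025,0,6,1],[0,0,0,7,0.3],[0,0,0,7,0.3],[0,0,0,7,0.3],[0,0,0,7,0.3],[0,0,0,7,0.3],[0,0,0,7,0.3],[0,0,0,7,0.3]],
  ],
)

```text
t: 11.72
tcp_pos: [0.4849, -0.1961, 0.3366]
eef_rot: [-1.571, -0.0, 0.38]
force: [0.3, -0.7, -0.4]
opening: 0.0599
```

Call:
drive_tool(
  commands=[
    [[0,0,0,7,0.3],[0,0,0,7,0.3],[0,0,0,7,0.3],[0,0,0,7,0.3],[0,0,0,7,0.3],[0,0,0,0,0.3],[0,0,0,0,0.3]],
  ],
)

```text
t: 12.3
tcp_pos: [0.4852, -0.1961, 0.3363]
eef_rot: [-1.571, -0.001, -0.221]
force: [-0.4, 0.3, -0.2]
opening: 0.0594
```

```bash
python3 - <<'E'
from h import *
for n in("top","scene"):
    im=capture(n); cv2.imwrite(f"pics/{n}9.png",im[:,:,::-1])
s=read_state();print(s['t'],s['tcp_pos'],s['eef_rot'],s['opening'],s['force'],s['qpos'])
m=Bk(82,0,225);print(m,delta(m[0],m[1],.222,YAW))
a=cv2.imread("pics/top9.png"); b=cv2.imread("pics/scene9.png")
A=cv2.resize(a[140:300,290:430],None,fx=3,fy=3,interpolation=cv2.INTER_CUBIC)
B=cv2.resize(b[215:335,205:325],None,fx=4,fy=4,interpolation=cv2.INTER_CUBIC)
cv2.imwrite("pics/c9.png",np.hstack([A[:480],B[:480,:380]]) if A.shape[0]==B.shape[0] else A)
E
```

```text
12.4 [ 0.48544941 -0.19604215  0.33599492] [-1.57089538e+00 -4.31158135e-04 -2.21657672e-01] 0.05987884177005508 [ 0.35407985  0.51775573 -0.20636896] [-3.83792208e-01  1.46911780e-01 -5.40254346e-02  1.36941762e+00
 -2.81581977e-05  1.40866181e+00]
[ 0.62391775 -0.08553883  0.22335886] {'tx': np.float64(0.11078679791089355), 'ty': np.float64(0.11399491660076103), 'tz': np.float64(0.13824163647033938), 'spin': np.float64(0.16285337480557469)}
```

View pics/c9.png

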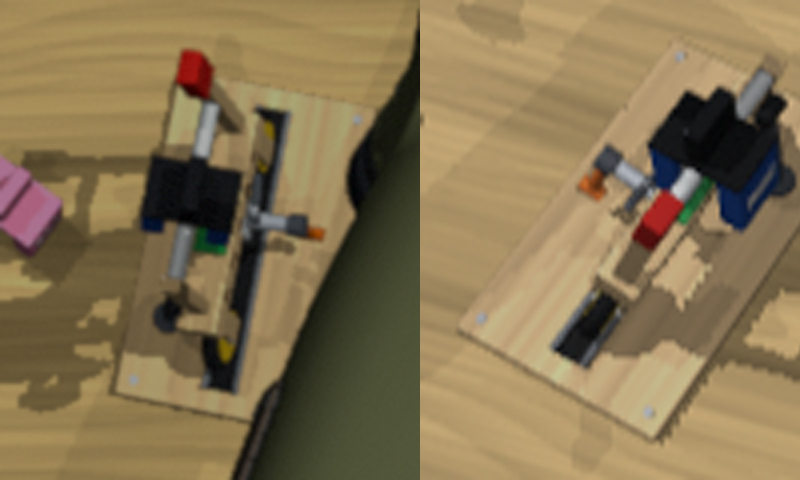

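Call:
drive_tool(
  commands=[
    [[0.0139,0,0.0173,0,0.3],[0.0139,0,0.0173,0,0.3],[0.0139,0,0.0173,0,0.3],[0.0139,0,0.0173,0,0.3],[0.0139,0,0.0173,0,0.3],[0.0139,0,0.0173,0,0.3],[0.0139,0,0.0173,0.16,0.3],[0.0139,0.01,0.0173,0,0.3]],
  ],
)

```text
t: 13.07
tcp_pos: [0.6265, -0.0853, 0.3274]
eef_rot: [-1.571, -0.003, -0.225]
force: [0.9, 0.1, 0.3]
opening: 0.0597
```

Call:
drive_tool(
  commands=[
    [[0,0.02,0,0,0.3],[0,0.015,0,0,0.3],[0,0,0,0,0.3],[0,0,0,0,0.3]],
  ],
)

```text
t: 13.4
tcp_pos: [0.6243, -0.0857, 0.2899]
eef_rot: [-1.571, 0.002, -0.226]
force: [-0.2, -0.7, 1.0]
opening: 0.0597
```

```bash
python3 - <<'E'
from h import *
c=calibration("wrist"); im=capture("wrist"); cv2.imwrite("pics/w10.png",im[:,:,::-1])
s=read_state();print(s['t'],s['tcp_pos'],s['eef_rot'],s['opening'],s['force'])
m=Bk(82,0,225);print(m,delta(m[0],m[1],.222,YAW))
print([proj("wrist",Bk(82+a,b,245),c) for a in(-14,14) for b in(-9,9)],proj("wrist",Bk(82,0,245),c))
E
```

```text
13.45 [ 0.62487376 -0.08598202  0.2911037 ] [-1.57082310e+00  6.01492205e-05 -2.26250934e-01] 0.05973885902537204 [-0.08171672 -0.55026786 -0.32698347]
[ 0.62391775 -0.08553883  0.22335886] {'tx': np.float64(-0.0010310567173269381), 'ty': np.float64(0.06910370353223347), 'tz': np.float64(0.00021743257088792164), 'spin': np.float64(-0.10032112999197841)}
[array([291.79171212, 280.64111361]), array([292.02732085, 243.02772507]), array([350.38768045, 280.68657579]), array([350.22739709, 243.06493994])] [321.10549941 261.79133094]
```

View pics/w10.png

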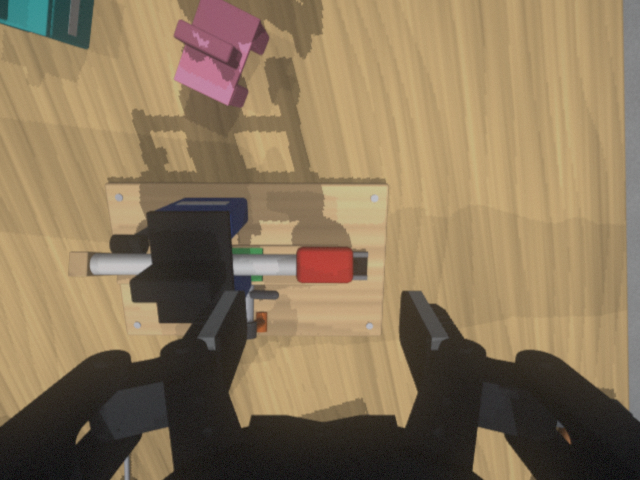

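Call:
drive_tool(
  commands=[
    [[0.001,0.02,0,0,0.35],[0,0.02,0,0,0.35],[0,0.015,0,0,0.35],[0,0.01,0,0,0.35],[0,0.004,0,0,0.35],[0,0,0,0,0.35],[0,0,0,0,0.35]],
  ],
)

```text
t: 14.03
tcp_pos: [0.6265, -0.0863, 0.2227]
eef_rot: [-1.571, -0.001, -0.227]
force: [0.5, -0.2, 0.5]
opening: 0.0556
```

Call:
drive_tool(
  commands=[
    [[0,0,0,0,0.5],[0,0,0,0,0.6],[0,0,0,0,0.7],[0,0,0,0,1],[0,0,0,0,1],[0,0,0,0,1],[0,0,0,0,1]],
  ],
)

```text
t: 14.62
tcp_pos: [0.6249, -0.0858, 0.2228]
eef_rot: [-1.571, 0.001, -0.227]
force: [-5.9, 1.7, 7.5]
opening: 0.0269
```

```bash
python3 - <<'E'
from h import *
im=capture("wrist"); cv2.imwrite("pics/w11.png",im[:,:,::-1])
s=read_state();print(s['t'],s['tcp_pos'],s['eef_rot'],s['opening'],s['force'],s['torque'])
g=s['tcp_pos']+[0,0,.005]
d=g[:2]-C; y=d@[-np.sin(YAW),np.cos(YAW)]; z=g[2]-.012; r=np.hypot(y,z); a=np.arctan2(y,z); print(y,z,r,a)
k=np.linspace(0,1,9); k=k
for al in a*(1-k): print(round(1000*(r*np.sin(al)-y),1),round(1000*(r*np.cos(al)-z),1))
E
```

```text
14.6667 [ 0.62489025 -0.08577633  0.2228564 ] [-1.57060136e+00  1.14424666e-03 -2.26986764e-01] 0.027225583857666574 [-7.00995816  0.84895174  8.45979001] [ 0.33179263  1.34985116 -0.03259616]
0.07713696827631202 0.215856395837052 0.22922498881802317 0.34321045374453807
0.0 0.0
-9.3 3.1
-18.8 5.8
-28.3 8.1
-38.0 10.0
-47.7 11.5
-57.5 12.5
-67.3 13.2
-77.1 13.4
```

View pics/w11.png

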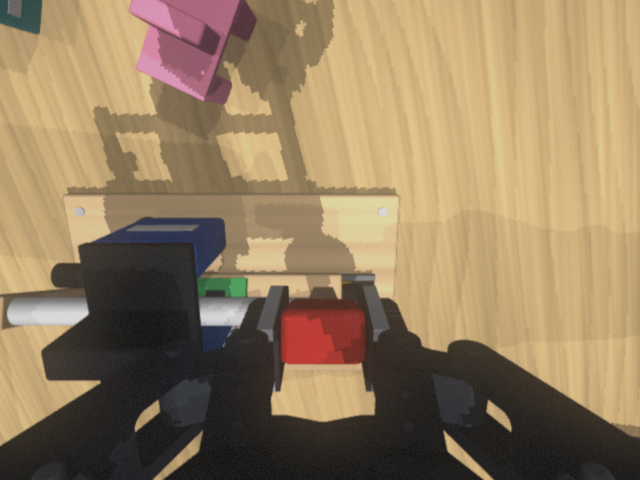

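Call:
drive_tool(
  commands=[
    [[0,-0.0006,-0.0018,0,1],[0,-0.0012,-0.0035,0,1],[0,-0.0013,-0.004,0,1],[0,-0.0013,-0.0045,0,1],[0,-0.0014,-0.005,0,1],[0,-0.0013,-0.005,0,1],[0,-0.0011,-0.0048,0,1],[0,0,0,0,1]],
  ],
)

```text
t: 15.33
tcp_pos: [0.6186, -0.1128, 0.2306]
eef_rot: [-1.568, 0.002, -0.227]
force: [-5.5, 5.3, 3.6]
opening: 0.0272
```

```bash
cat > chk.py <<'E'
from h import *
import sys
k=sys.argv[1]
im=capture("wrist"); cv2.imwrite(f"pics/w{k}.png",im[:,:,::-1])
b=capture("scene")[:,:,::-1]; cv2.imwrite(f"pics/s{k}.png",cv2.resize(b[170:335,190:340],None,fx=3.6,fy=3.6,interpolation=cv2.INTER_CUBIC))
s=read_state();print(s['t'],s['tcp_pos'],s['eef_rot'],s['opening'],s['force'],s['torque'])
g=s['tcp_pos']+[0,0,.005]
d=g[:2]-C; y=d@[-np.sin(YAW),np.cos(YAW)]; z=g[2]-.012; print("y,z,r,lean",y,z,np.hypot(y,z),-np.arctan2(y,z))
E
python3 chk.py 12
```

```text
15.4333 [ 0.61866312 -0.11250798  0.23058504] [-1.56770505  0.00157795 -0.2267308 ] 0.027115522989436844 [-4.24030624  4.77057131  4.89717915] [ 1.22161152  0.8382906  -0.04370282]
y,z,r,lean 0.049689855453578805 0.22358504294775344 0.2290400689070502 -0.2186872317055644
```

View pics/s12.png

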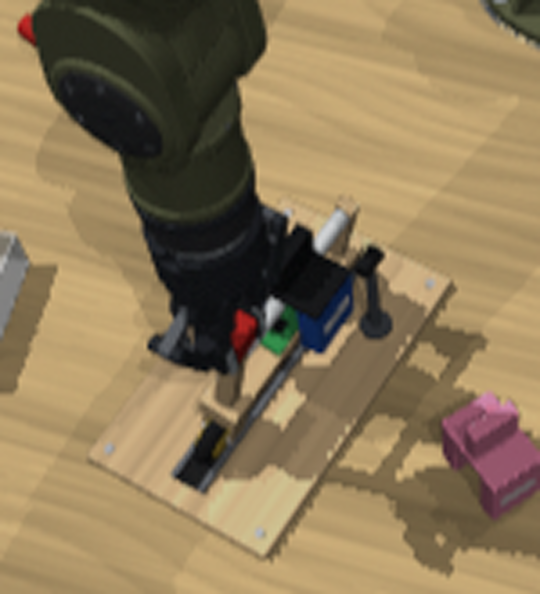

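View pics/w12.png

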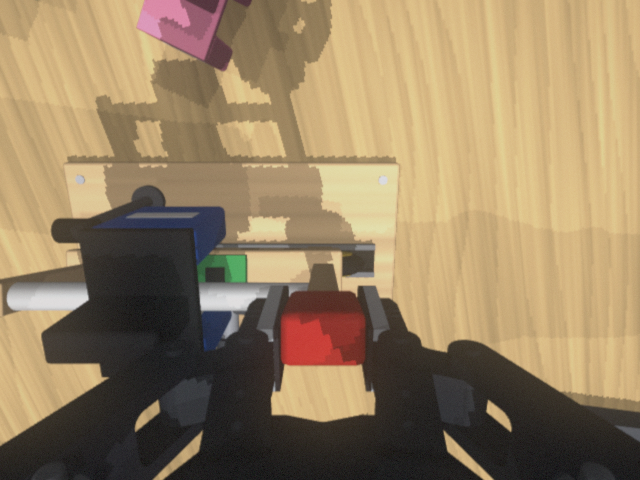

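Call:
drive_tool(
  commands=[
    [[0,-0.0008,-0.004,0,1],[0,-0.001,-0.005,0,1],[0,-0.0009,-0.005,0,1],[0,-0.0008,-0.005,0,1],[0,-0.0006,-0.005,0,1],[0,-0.0005,-0.005,0,1],[0,-0.0004,-0.005,0,1],[0,-0.0002,-0.004,0,1]],
  ],
)

```text
t: 16.1
tcp_pos: [0.61, -0.1496, 0.2357]
eef_rot: [-1.568, 0.002, -0.227]
force: [-5.1, 4.1, 4.9]
opening: 0.0275
```

Call:
drive_tool(
  commands=[
    [[0,-0.0001,-0.004,0,1],[0,0,-0.003,0,1],[0,0,-0.002,0,1],[0,0,0,0,1],[0,0,0,0,1],[0,0,0,0,1]],
  ],
)

```text
t: 16.6
tcp_pos: [0.608, -0.1585, 0.2359]
eef_rot: [-1.568, 0.002, -0.227]
force: [-4.9, 3.3, 5.5]
opening: 0.0269
```

```bash
python3 chk.py 13; python3 -c "
from h import *
b=capture('top')[:,:,::-1]; cv2.imwrite('pics/t13.png',cv2.resize(b[140:300,290:450],None,fx=3.6,fy=3.6,interpolation=cv2.INTER_CUBIC))"
```

```text
16.7 [ 0.60796705 -0.15847946  0.23590779] [-1.56842952  0.00161775 -0.22688713] 0.02752423505520417 [-5.82551422  3.82478089  5.65114304] [ 1.15060654  0.92474329 -0.06434258]
y,z,r,lean 0.0024908568608892076 0.22890779392016772 0.22892134563054492 -0.010881056139738004
```

View pics/s13.png

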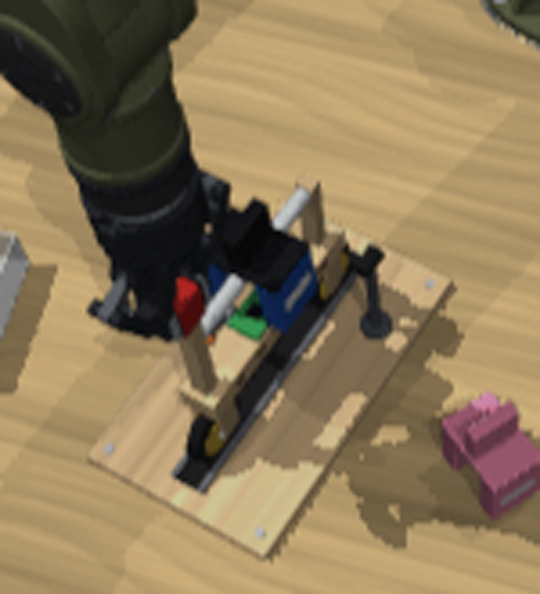

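View pics/w13.png

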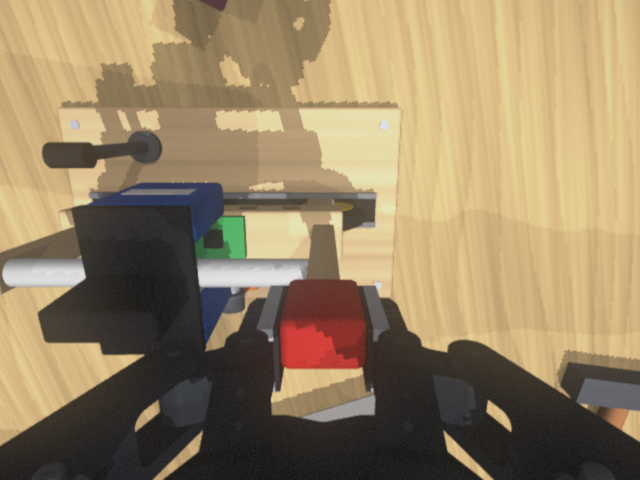

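View pics/t13.png

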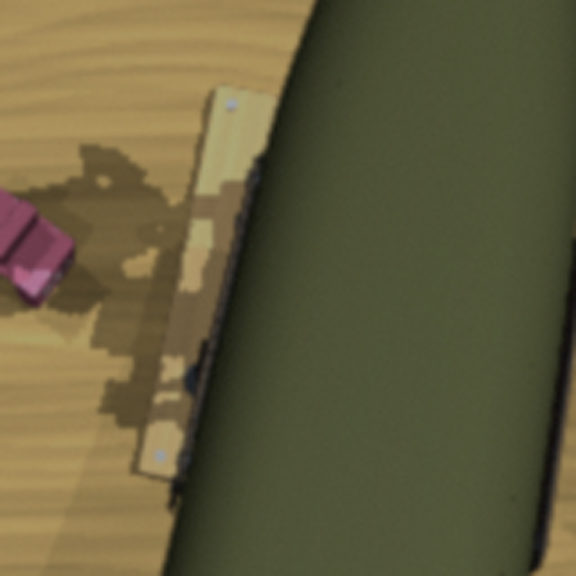

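Call:
drive_tool(
  commands=[
    [[0,0,-0.002,0,1],[0,0,-0.002,0,1],[0,0,0,0,1],[0,0,0,0,1],[0,0,0,0,1]],
  ],
)

```text
t: 17.17
tcp_pos: [0.6071, -0.1622, 0.2359]
eef_rot: [-1.568, 0.002, -0.227]
force: [-5.3, 3.9, 5.9]
opening: 0.0271
```

```bash
python3 chk.py 14; python3 -c "
from h import *
for l in(-.03,-.01,0,.01,.03):
  print(l,[proj('wrist',Bk(x,0,175,l)).round(1) for x in(-60,60)],[proj('scene',Bk(x,0,175,l)).round(1) for x in(-72,45)])
im=cv2.imread('pics/w14.png')
cv2.imwrite('pics/w14z.png',cv2.resize(im[180:380,0:400],None,fx=2,fy=2))
"
```

```text
17.2667 [ 0.60713562 -0.16212221  0.23593541] [-1.56784906  0.0015732  -0.22664295] 0.02698873378117625 [-5.94542047  3.6604268   5.45394662] [1.40964481 0.88804622 0.00922302]
y,z,r,lean -0.0012455749428106242 0.22893540989864275 0.22893879828984368 0.00544067277876742
-0.03 [array([ 26.8, 262.3]), array([275. , 262.2])] [array([274.9, 223. ]), array([251.4, 254.2])]
-0.01 [array([ 28.2, 269.1]), array([275.2, 269. ])] [array([273.8, 222.5]), array([250.3, 253.7])]
0 [array([ 28.9, 272.5]), array([275.3, 272.4])] [array([273.3, 222.3]), array([249.8, 253.4])]
0.01 [array([ 29.7, 275.8]), array([275.4, 275.8])] [array([272.8, 222. ]), array([249.2, 253.1])]
0.03 [array([ 31.3, 282.5]), array([275.7, 282.4])] [array([271.7, 221.5]), array([248.2, 252.6])]
```

View pics/w14z.png

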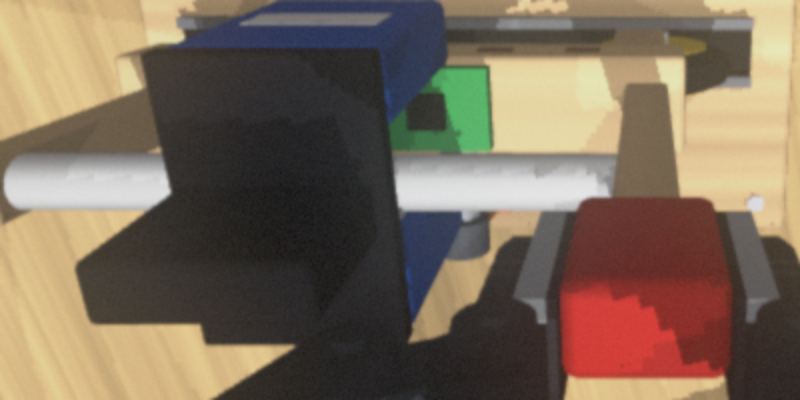

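View pics/s14.png

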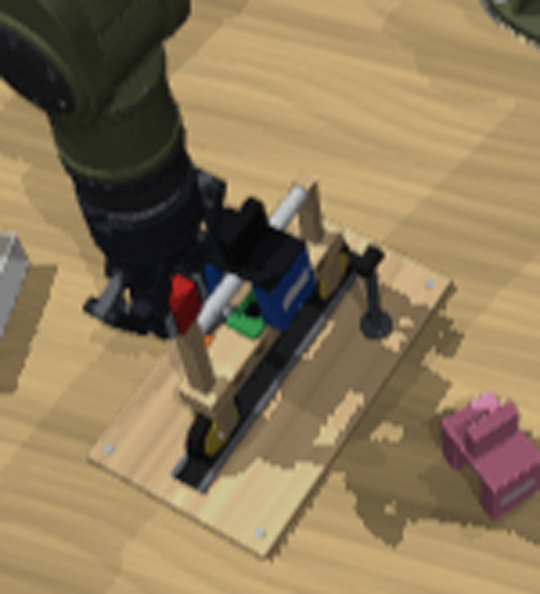

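Call:
drive_tool(
  commands=[
    [[0,0,0,0,1],[0,0,0,0,1],[0,0,0,0,1],[0,0,0,0,1],[0,0,0,0,1],[0,0,0,0,1]],
  ],
)

```text
t: 17.77
tcp_pos: [0.6071, -0.1621, 0.236]
eef_rot: [-1.568, 0.002, -0.227]
force: [-5.5, 4.0, 4.6]
opening: 0.0271
```

```bash
python3 chk.py 15; python3 -c "
from h import *
b=capture('scene')[:,:,::-1]
B=b[225:300,225:305]; cv2.imwrite('pics/s15z.png',cv2.resize(B,None,fx=7,fy=7,interpolation=cv2.INTER_CUBIC))
for th in(0,1.9):
  a=np.pi-np.radians(12)+th; print(th,(proj('scene',Bk(10+52*np.cos(a),-60,70+52*np.sin(a),0))-[225,225])*7)
"
```

```text
17.8667 [ 0.6071335  -0.16210314  0.23594376] [-1.56788789  0.00158369 -0.22655913] 0.027155934680358717 [-5.43621721  5.04662246  4.72507212] [ 1.43056913  0.83635052 -0.01986946]
y,z,r,lean -0.0012274528699614264 0.22894375762179597 0.22894704801446042 0.005361321584604743
0 [202.2806975   99.16566021]
1.9 [147.78392943 270.44468763]
```

View pics/s15z.png

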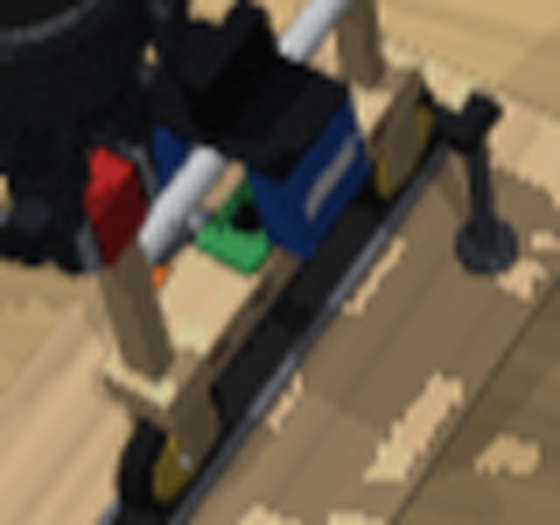

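Steady: the bag sits astride the bar. The orange foot shows at (160,272), near the fully-down prediction of (148,270) and well away from the stowed one at (202,99). The bike is upright and gripped, so I'm handing it in.

```bash
python3 -c "
from plant import *
print(finish_job())"
```

```text
the job is handed in; nothing more can be done
None
```

The job is handed in. The blue saddlebag hangs astride the top bar, the kickstand is down, and the arm is holding the bike upright by the red mast grip. I did them in the order you asked, and it took about 18 s of the 70 s allowed.

**Last checks:**
- **Lean:** The gripper position gives about +0.005 rad and the bar in the wrist image gives about −0.006 rad. They differ by about 0.01 rad, which is within measuring error, so I take the bike as upright.
- **Grip:** The opening is 27 mm on the 28 mm block, with a steady force of about 9 N at the tool and nothing moving over the last half second.
- **Saddlebag:** It was released on the bar and still straddles it in the final scene and wrist pictures.
- **Kickstand:** After the push the scene and top pictures showed it snapped down. In the final picture only a sliver of orange is visible, about where the fully-down foot should be.
- **Bystanders:** I made no contact with the glue bottle, spare wheel, screwdriver or tub, but did not measure their positions again at the end.

No check failed.

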